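# Find the spacer that fits the clamp gap

## Robot

A 6-joint arm with a two-finger parallel gripper is mounted at the origin on a cart in front of the work surface, level with it; the furniture and walls round the work are solid. World frame = base frame: x ahead of the robot, y to its left, z up, the work surface at z = 0. Lengths are in m, angles in rad, forces in N, time in s.
With the tool pointing down it reaches from about 0.375 to 0.9 m from the base axis. Payload 3.1 kg.
Tool frame: the origin (TCP) lies at the centre of the arm's flange, where the gripper is bolted on; the fingertips stand 173 mm ahead of it and the grasp point (between the pads) lies 155 mm ahead of it; z points along the fingers, x is the direction in which the jaws open and shut, and the axes are right-handed (so a half turn about z gives the same grasp; the last joint's range is limited). The gripper opens to 85 mm and grips with 20 to 120 N. Pads are 22 mm wide; open, the fingers measure 114 mm over their backs; the gripper's body (76 mm by 85 mm) begins 54 mm behind the grasp point. The pads swing forward as they close: fully open they stand 13 mm farther back than shut.
Start: joints at [1.034, 0.527, 1.433, -0, 1.181, -0.178], TCP at [0.219, 0.585, 0.405] pointing down, gripper open.
Joint ranges: [-3.08, 3.08], [-0.75, 2.2], [0.22, 2.44], [-1.43, 4.57], [0, 2.65], [-2.85, 2.85]. Speed limits (rad/s): [2.79, 2.79, 3.14, 3.14, 3.14, 3.14].

## Interface

Orientations are given as a unit quaternion [x, y, z, w].
In Python, from station import manip gives the robot as it stands.
- The arm moves only by the shell command python3 -m jog 'ROWS' [OPENING] [FORCE]. ROWS is JSON, a list that holds one entry, the list of rows, each a list of 4 numbers: the shift along the world's x, y, z in mm, then the turn about the world's z in degrees. A call has exactly 8 rows; each row shifts and turns the commanded pose from where the row before left it; what a row does not reach is not made up. A row lasts 1/8 s, in which the tool goes at most 62.5 mm and 10.7 degrees, less where a joint would pass 70% of its speed; a pose out of reach is approached as far as the arm can. A call is refused whole if a number of a shift passes 62.5 or a number of a turn 10.7, either way. A call with a gripper value outside its range is refused whole. OPENING is the opening in per cent of the stroke, from 0 (shut) to 100 (fully open), set as the call begins (- or left out, the last holds). The fingers move at their own pace and stop on an object; FORCE is the grip in N (left out, the last holds). Time passes only in rows, so rows that do not move let the fingers close, or fill a call up. It gives the time, the measured TCP pose, the force and the opening at its end, in the units of the state.
- manip.sense(): the state, without advancing time (a new reading comes with each control period).
- manip.snapshot(name): name is "scene" or "top" or "wrist"; returns the picture (480x640x3 uint8, red, green, blue); there is no depth.
- manip.camera_info(name): a dict with "fx", "fy", "cx", "cy" (pixels), "k1" (the pictures are not rectified: a ray, as slopes to the right and down, at radius r is drawn at 1 + k1 r^2 times it, then the intrinsics apply), "R" (3x3) and "t" (3): a world point X has camera coordinates R X + t. Camera axes: x right, y down, z forward; pixel columns grow to the right and rows downward; lengths in m; the calibration is good to about 2 mm. A picture is of the moment at which its call begins: read the wrist's pose just before it. camera_info takes no time and is no camera call; for the wrist camera it gives the pose at the moment of the call.
- manip.sign_off(): hands the job in, once; it reports no verdict.
The state is a dict: "t": time; "q": joint angles; "qd": joint speeds; "tau": joint torques, N m; "tcp_pos": TCP position; "tool_rot": TCP orientation; "force": force on the tool from outside, world axes, zero at the start; "ft_torque": the same for the moment, N m; "finger_gap": opening from 0.0 (shut) to 1.0 (fully open).
Only numpy, scipy, OpenCV 4.12 (cv2) and the standard library are available. Lean on these libraries where they do the work, as an engineer would, in place of code of your own. Each camera call takes 0.05 s, during which the arm holds its last target. There are 200 camera calls.

## Task

The jaw of the small clamping holder was locked at a width that nobody noted. Find by trial which of the three spacers fits its gap snugly, so that it goes all the way in without forcing and the sprung plate grips it, and leave it standing fully down in the gap, midway along the jaws. Push gently throughout, stand the spacers that do not fit upright on their tray, and leave the cup, the dropper bottle and the vial alone.

Things in the scene. Friction and masses are not known exactly. Their poses are not given: they have to be found in the camera images.
- holder: Fixed clamping holder: grey base 94 x 84 mm, 8 mm high; fixed aluminium jaw on its +x side, sliding jaw, locked, on its -x side, screw knob beyond it (reaching 22 mm past the base, below 31 mm). Origin: underside, near the middle of the gap; x across the gap to the fixed jaw, y along the jaws (-32 to 32 mm), z up. Jaw tops at 38 mm. Slippery metal. Forces on it should stay below 45 N.
- slot (a point): Point on the fixed jaw's working face, midway along it, at the level of the gap's floor (8 mm above the worktop); axes as the holder's. The gap lies on its -x side, open above and at the ends; its width down to the locked jaw is 14 to 22 mm, not measured. A spacer goes in from above, thickness along x; seated, its foot is on the floor and its centre 37.5 mm above this point.
- slot_top (a point): Point straight above the other one, 30 mm higher, level with the jaw tops (38 mm above the worktop); same axes. Both jaw faces flare out at the top: 4 mm each over the uppermost 7 mm. A spacer too thick for the gap stops on the flares with its foot 20 to 30 mm above the floor.
- plate (a joint): Sprung plate (21 mm long, ramped top) in the middle of the locked jaw. At 0 (rest) it stands 5 mm out of the jaw's face into the gap; the value is how far (m) a spacer has pushed it back: 0.005 level with the jaw's face. 400 N/m, 0.4 N preload, so 3 N at most; riding past its ramp takes a few newtons down. A spacer that pushes it back by under 1 mm is loose: a thicker one fits.
- tray: Fixed shallow grey tray, 108 x 228 mm with a lip 8 mm high and 4 mm thick; its floor is 4 mm above the worktop. Origin: centre of its underside, y along the row of spacers, z up. The three spacers stand on it in a row, in any order, about 68 mm apart, their thickness across the row.
- thin_mid (a point): The thin spacer: upright steel block, black plastic grip of the same thickness on top. 13 mm thick along its x, 75 mm tall in all; the steel is 44 mm wide along y and the lower 45 mm of the height, the grip 30 mm wide and the upper 30 mm. About 0.1 to 0.2 kg. This point is its centre, half-way up (37.5 mm above its foot). z up.
- middle_mid (a point): The middle spacer: upright steel block, black plastic grip of the same thickness on top. 16 mm thick along its x, 75 mm tall in all; the steel is 44 mm wide along y and the lower 45 mm of the height, the grip 30 mm wide and the upper 30 mm. About 0.1 to 0.2 kg. This point is its centre, half-way up (37.5 mm above its foot). z up.
- thick_mid (a point): The thick spacer: upright steel block, black plastic grip of the same thickness on top. 19 mm thick along its x, 75 mm tall in all; the steel is 44 mm wide along y and the lower 45 mm of the height, the grip 30 mm wide and the upper 30 mm. About 0.1 to 0.2 kg. This point is its centre, half-way up (37.5 mm above its foot). z up.
- cup: White specimen cup with a white lid, 60 mm wide, 50 mm tall, behind the holder. Bystander. Origin: centre of its underside.
- dropper: Small white dropper bottle with a blue cap, 28 mm wide, 62 mm tall, behind the tray. Bystander. Origin: centre of its underside.
- vial: Small white vial with a red cap, 25 mm wide, 34 mm tall, behind the tray. Bystander. Origin: centre of its underside.
Not all that is in view belongs to the job. Leave any orange or turquoise look-alike of the part that bears thick_mid alone. Leave any brown look-alike of the part that bears middle_mid alone.

How it is judged:
At the end, for the whole second after the job is handed in: One spacer stands in the gap fully down (its centre within about 4 mm of seated height), upright and in line within about 6 degrees, within 10 mm of midway along the jaws, and holds the sprung plate pushed back by more than 1 mm; the other two stand upright on the tray's floor (((x of thin_mid in the frame of slot between -0.022 and 0 m and y of thin_mid in the frame of slot between -0.01 and 0.01 m and z of thin_mid in the frame of slot between 0.0335 and 0.0405 m and angle between each of thin_mid, middle_mid, thick_mid's own z axis and vertical below 0.1 rad and angle between the x axis of thin_mid and the x axis of holder, either way round below 0.12 rad and x of middle_mid in the frame of tray between -0.05 and 0.05 m and y of middle_mid in the frame of tray between -0.11 and 0.11 m and z of middle_mid in the frame of tray between 0.037 and 0.047 m and x of thick_mid in the frame of tray between -0.05 and 0.05 m and y of thick_mid in the frame of tray between -0.11 and 0.11 m and z of thick_mid in the frame of tray between 0.037 and 0.047 m) or (x of middle_mid in the frame of slot between -0.022 and 0 m and y of middle_mid in the frame of slot between -0.01 and 0.01 m and z of middle_mid in the frame of slot between 0.0335 and 0.0405 m and angle between each of middle_mid, thin_mid, thick_mid's own z axis and vertical below 0.1 rad and angle between the x axis of middle_mid and the x axis of holder, either way round below 0.12 rad and x of thin_mid in the frame of tray between -0.05 and 0.05 m and y of thin_mid in the frame of tray between -0.11 and 0.11 m and z of thin_mid in the frame of tray between 0.037 and 0.047 m and x of thick_mid in the frame of tray between -0.05 and 0.05 m and y of thick_mid in the frame of tray between -0.11 and 0.11 m and z of thick_mid in the frame of tray between 0.037 and 0.047 m) or (x of thick_mid in the frame of slot between -0.022 and 0 m and y of thick_mid in the frame of slot between -0.01 and 0.01 m and z of thick_mid in the frame of slot between 0.0335 and 0.0405 m and angle between each of thick_mid, thin_mid, middle_mid's own z axis and vertical below 0.1 rad and angle between the x axis of thick_mid and the x axis of holder, either way round below 0.12 rad and x of thin_mid in the frame of tray between -0.05 and 0.05 m and y of thin_mid in the frame of tray between -0.11 and 0.11 m and z of thin_mid in the frame of tray between 0.037 and 0.047 m and x of middle_mid in the frame of tray between -0.05 and 0.05 m and y of middle_mid in the frame of tray between -0.11 and 0.11 m and z of middle_mid in the frame of tray between 0.037 and 0.047 m)) and value of joint plate above 0.001 m); the robot touches nothing.
It fails at once if something presses on the holder with more than 45 N (contact force between holder and anything else above 45 N).
It fails at once if the cup, the dropper bottle or the vial is moved by more than 20 mm (distance of any of cup, dropper, vial from where it was at the start of the episode above 0.02 m).
It also fails if it takes over 58 s, if anything falls off the work surface, if the arm or the gripper's body presses on something with over 40 N, if the wrist force passes 120 N, or if a joint passes its speed limit or range.

## Working session

There is one attempt and no reset: what is moved stays moved. The work goes in short steps, Python scripts to look and compute and a shell command to move; the robot and the scene stay as the last step left them, time stands still between calls to the robot, and variables do not carry over. Pictures are saved under pics/ and viewed, about 8 in all and at most 12, crops included, and the job is handed in when it is done.

```bash
mkdir -p pics; ls
cat > h.py <<'E'
from station import manip
import numpy as np, cv2
def snap(cam,name):
    im=manip.snapshot(cam); cv2.imwrite('pics/'+name+'.png',im[:,:,::-1]); return im
def ray(c,uv):
    d=np.array([(uv[0]-c['cx'])/c['fx'],(uv[1]-c['cy'])/c['fy']]); s=d.copy()
    for _ in range(20): s=d/(1+c['k1']*(s@s))
    R=np.array(c['R']);t=np.array(c['t'])
    return -R.T@t, R.T@np.array([s[0],s[1],1])
def onz(c,uv,z):
    o,d=ray(c,uv); return o+d*(z-o[2])/d[2]
E
python3 - <<'E'
from h import *
a=snap('scene','s0');b=snap('top','t0')
np.save('t0.npy',b)
for n in('scene','top'):
    c=manip.camera_info(n);print(n,c['fx'],c['k1'],-np.array(c['R']).T@np.array(c['t']),np.round(c['R'],2).tolist())
E
```

```text
pics
scene 520.7833401352485 -0.015123312366589918 [0.03262214 0.19567206 0.72718684] [[-0.72, -0.69, -0.02], [-0.47, 0.51, -0.72], [0.51, -0.51, -0.69]]
top 527.1588433911568 0.04298103549274723 [ 0.44550595 -0.32599054  1.3002318 ] [[-0.02, -1.0, -0.03], [-1.0, 0.03, -0.06], [0.07, 0.03, -1.0]]
```

View pics/t0.png

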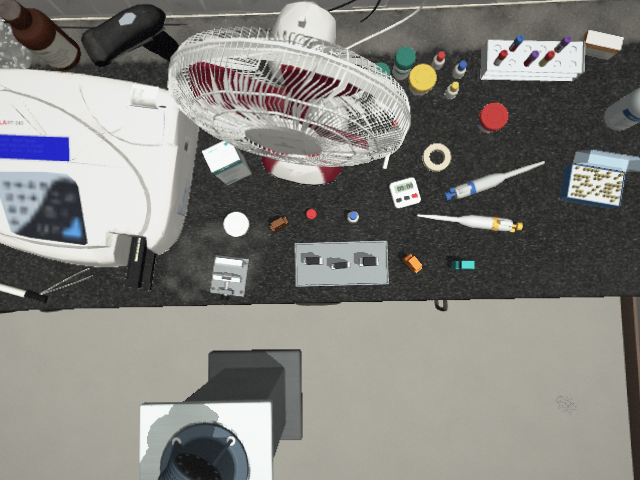

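View pics/s0.png

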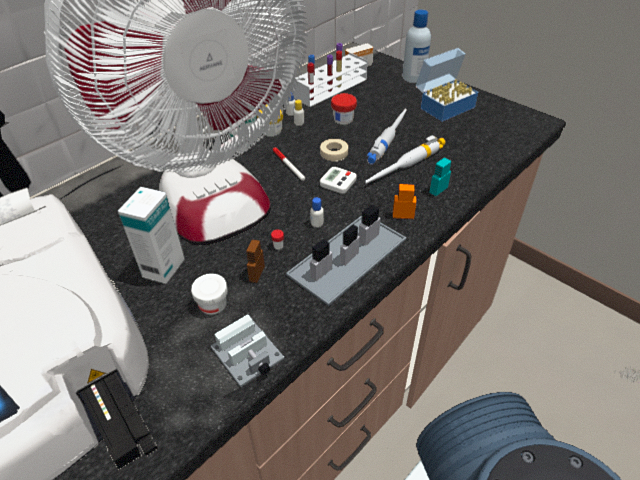

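The top view shows the holder at about (231,276), the knob on its near side. The tray is at (341,263), with three dark spacers at (311,260), (338,264) and (367,260). The cup is at (236,223), the vial at (311,214) and the dropper at (352,216). The brown, orange and turquoise blocks are look-alikes.

Run:
```python
from h import *
c=manip.camera_info('top')
for n,p,z in[('holder',(231,276),.02),('tray',(341,263),.005),('s1',(311,257),.079),('s2',(338,261),.079),('s3',(367,258),.079),('cup',(236,223),.05),('vial',(311,214),.034),('drop',(352,216),.06)]:
    print(n,np.round(onz(c,p,z),3))
s=manip.sense();print(s['tcp_pos'],s['tool_rot'],s['force'],s['finger_gap'])
w=manip.camera_info('wrist');R=np.array(w['R']);print(-R.T@w['t'],np.round(R,2).tolist(),w['fx'])
```

```text
holder [ 0.456 -0.071  0.02 ]
tray [ 0.481 -0.339  0.005]
s1 [ 0.494 -0.269  0.079]
s2 [ 0.484 -0.331  0.079]
s3 [ 0.489 -0.399  0.079]
cup [ 0.581 -0.09   0.05 ]
vial [ 0.6   -0.269  0.034]
drop [ 0.59  -0.367  0.06 ]
[0.21867529 0.58515473 0.40380304] [ 8.21648675e-01  5.69993378e-01 -9.17504991e-04  4.03343905e-04] [-0.19328416 -0.42165084  0.09181931] 1.0002167854510893
[0.15829233 0.6083552  0.37341937] [[0.35, 0.94, -0.0], [0.9, -0.34, 0.26], [0.24, -0.09, -0.97]] 333.2328675259373
```

```bash
python3 -m jog '[[[30,-60,0,-5.3],[30,-60,0,-5.3],[30,-60,0,-5.3],[25,-60,0,-5.3],[20,-60,0,-5.3],[20,-60,0,-5.3],[20,-60,-10,-5.3],[20,-60,-10,-5.3]]]' 100; python3 -m jog '[[[20,-60,-10,-5.3],[15,-60,-10,-5.3],[10,-60,-10,-5.3],[10,-60,-10,-5.3],[0,-60,-10,-6],[0,-5,0,0],[0,0,0,0],[0,0,0,0]]]'
python3 - <<'E'
from h import *
w=manip.camera_info('wrist');np.save('w1.npy',w,allow_pickle=True)
snap('wrist','w1')
E
```

```text
t: 1.1
tcp_pos: [0.4056, 0.1224, 0.3851]
tool_rot: [0.973, 0.233, 0.0, 0.0]
force: [2.0, 0.9, -0.5]
finger_gap: 1.0
t: 2.1
tcp_pos: [0.4595, -0.1776, 0.3355]
tool_rot: [1.0, 0.0, -0.0, -0.0]
force: [0.1, 0.1, 0.0]
finger_gap: 0.999
```

View pics/w1.png

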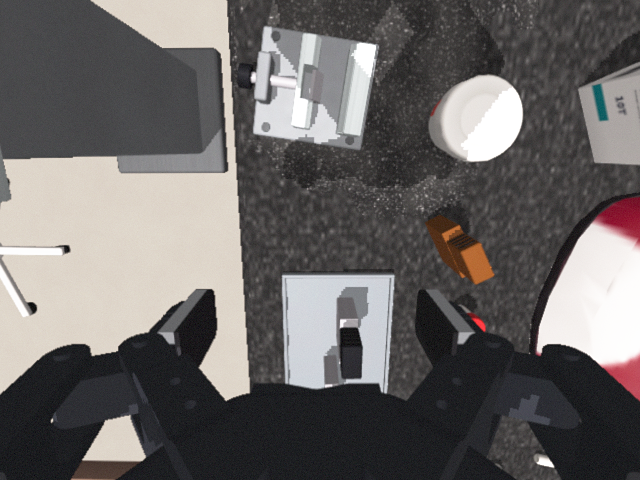

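The near view shows the holder base corners at about (264,27), (379,43), (363,150) and (253,135). The locked jaw with the plate is at (310,82) and the fixed jaw at (357,90). The first spacer is at (350,350). I'll look closer at the gap.

```bash
python3 -m jog '[[[4,20,-30,0],[4,20,-35,0],[0,0,0,0],[0,0,0,0],[0,0,0,0],[0,0,0,0],[0,0,0,0],[0,0,0,0]]]'
python3 - <<'E'
from h import *
w=manip.camera_info('wrist');np.save('w2.npy',w,allow_pickle=True)
im=snap('wrist','w2')
c=onz;
R=np.array(w['R']);X=np.array([.465,-.07,.03]);p=R@X+w['t'];u=int(w['cx']+w['fx']*p[0]/p[2]);v=int(w['cy']+w['fy']*p[1]/p[2]);print(u,v)
u0=max(u-100,0);v0=max(v-75,0)
cv2.imwrite('pics/w2c.png',cv2.resize(im[v0:v0+150,u0:u0+200,::-1],None,fx=4,fy=4,interpolation=cv2.INTER_CUBIC));print(u0,v0)
E
```

```text
t: 3.15
tcp_pos: [0.4678, -0.1393, 0.2707]
tool_rot: [1.0, -0.001, 0.0, 0.0]
force: [-0.3, -0.2, 0.2]
finger_gap: 1.001
309 143
209 68
```

View pics/w2c.png

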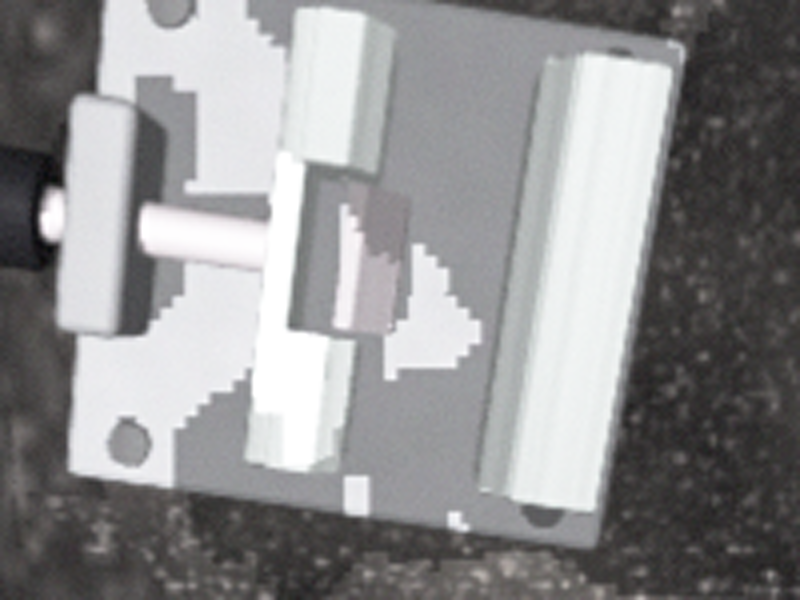

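The crop shows the fixed jaw's flare edge running from about (578,60) to (512,490). The locked jaw's flare edge runs from (366,20) to (318,460), with the plate between.

Run:
```python
from h import *
w=np.load('w2.npy',allow_pickle=True).item()
def P(x,y,z): return onz(w,(209+x/4-.375,68+y/4-.375),z)*1000
def show(n,x,y,z): p=P(x,y,z);print(n,p.round(1));return p
a=show('fixtop N',578,58,.038);b=show('fixtop S',512,492,.038)
d=(a-b)[:2];print('len',np.linalg.norm(d),'yawjaw',np.degrees(np.arctan2(-d[0],d[1])))
n=np.array([d[1],-d[0]])/np.linalg.norm(d); tt=d/np.linalg.norm(d)
f=lambda p:(p[:2]@n, p[:2]@tt)
for nm,x,y,z in [('fixtopN',578,58,.038),('fixtopS',512,492,.038),('fixbackN',672,65,.038),('fixbackS',600,510,.038),('fixfloorN',545,60,.008),('fixfloorS',480,490,.008),('lktopN',366,20,.038),('lktop1',347,165,.038),('lktop2',326,345,.038),('lkfl N',393,35,.031),('lkflS',345,450,.031),('lkback',295,15,.038),
 ('lkbackS',248,455,.038),('plate',410,200,.025),('plateS',392,325,.025),('base1',687,42,.008),('base2',600,548,.008),('base3',70,470,.008)]:
    print(nm,np.round(f(P(x,y,z)),1))
# spacers and tray from w1
w1=np.load('w1.npy',allow_pickle=True).item()
for q,z in [((282,273),.008),((393,272),.008),((252,135),.008),((363,150),.008),((379,43),.008),((264,27),.008)]: print(q,onz(w1,q,z).round(4))
im=cv2.imread('pics/w1.png')[325:382,330:370]
cv2.imwrite('pics/sp.png',cv2.resize(im,None,fx=8,fy=8))
print(-np.array(w['R']).T@w['t'])
```

```text
fixtop N [490.  -36.8  38. ]
fixtop S [481.5 -97.4  38. ]
len 61.19661653276569 yawjaw -7.918525328939968
fixtopN [490.4  31.1]
fixtopS [490.4 -30.1]
fixbackN [503.6  32. ]
fixbackS [504. -31.]
fixfloorN [487.5  35.9]
fixfloorS [487.2 -33.8]
lktopN [460.4  31.9]
lktop1 [460.   12.6]
lktop2 [460.  -12.5]
lkfl N [464.   31.8]
lkflS [464.2 -28. ]
lkback [450.5  31.2]
lkbackS [450.2 -30. ]
plate [469.2  10.3]
plateS [468.9  -8.4]
base1 [509.7  41.7]
base2 [509.5 -41. ]
base3 [416.3 -39.9]
(282, 273) [ 0.4282 -0.2242  0.008 ]
(393, 272) [ 0.5335 -0.2232  0.008 ]
(252, 135) [ 0.4058 -0.099   0.008 ]
(363, 150) [ 0.5009 -0.1114  0.008 ]
(379, 43) [ 0.5109 -0.0281  0.008 ]
(264, 27) [ 0.4191 -0.0166  0.008 ]
[ 0.46879052 -0.07362659  0.24023576]
```

The gap measures about 22 to 23 mm between the faces, which points to the thick spacer. I'll look at the tray next.

```bash
python3 -m jog '[[[3,-50,10,0],[3,-50,0,0],[3,-50,0,0],[3,-50,0,0],[0,-50,0,0],[0,-6,0,0],[0,0,0,0],[0,0,0,0]]]'
python3 - <<'E'
from h import *
w=manip.camera_info('wrist');np.save('w3.npy',w,allow_pickle=True)
im=snap('wrist','w3')
cv2.imwrite('pics/w3c.png',cv2.resize(im[0:290,190:490,::-1],None,fx=2,fy=2,interpolation=cv2.INTER_CUBIC))
E
```

```text
t: 4.2
tcp_pos: [0.4797, -0.3935, 0.2801]
tool_rot: [1.0, -0.0, -0.001, -0.001]
force: [0.1, 0.0, 0.9]
finger_gap: 0.999
```

View pics/w3c.png

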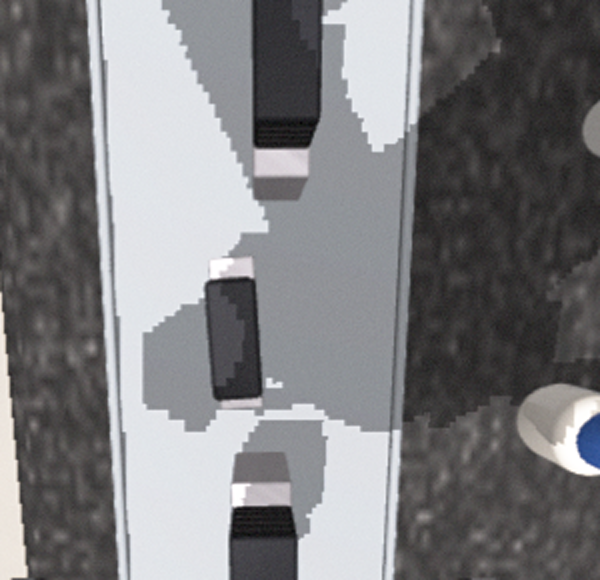

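The tray crop shows spacer 2 clearly thinnest, at about (232,340). Spacers 1 (top) and 3 (bottom) are close in apparent width, so I'll measure them row by row.

Run:
```python
from h import *
w=np.load('w3.npy',allow_pickle=True).item()
im=cv2.imread('pics/w3.png');g=im.max(2)
def runs(v,lo,hi,th,inv=True):
    r=g[v,lo:hi]; m=(r<th) if inv else (r>th); i=np.where(m)[0]+lo
    return i.min(),i.max()+1
for v in list(range(0,62,6))+list(range(142,200,8))+list(range(266,330,5)):
    lo,hi=(295,360)
    try:
        a,b=runs(v,lo-5 if 142<=v<200 else lo,hi,75); A=onz(w,(a-.5,v),.079);B=onz(w,(b-.5,v),.079); print(v,a,b,(A*1000).round(1)[:2],((B-A)*1000).round(1)[0])
    except ValueError: print(v,'none')
# central spacer min-area rect
m=((g[135:205,285:325]<75)*255).astype(np.uint8)
c=max(cv2.findContours(m,0,2)[0],key=cv2.contourArea);print(cv2.minAreaRect(c))
cv2.imwrite('pics/w3d.png',cv2.resize(im[200:420,220:440],None,fx=2.7,fy=2.7))
```

```text
0 316 351 [ 480.3 -262. ] 15.7
6 316 351 [ 480.3 -264.4] 15.8
12 316 351 [ 480.3 -266.8] 15.8
18 316 351 [ 480.3 -269.2] 15.9
24 316 351 [ 480.3 -271.6] 15.9
30 317 351 [ 480.7 -274.1] 15.6
36 317 351 [ 480.7 -276.6] 15.6
42 317 351 [ 480.7 -279.1] 15.7
48 317 350 [ 480.7 -281.6] 15.3
54 317 350 [ 480.7 -284.1] 15.3
60 317 350 [ 480.7 -286.7] 15.4
142 293 318 [ 468.9 -323.5] 12.3
150 293 318 [ 468.8 -327.3] 12.4
158 294 319 [ 469.3 -331.2] 12.5
166 294 319 [ 469.2 -335.1] 12.5
174 295 320 [ 469.6 -339.1] 12.6
182 296 320 [ 470.1 -343. ] 12.2
190 296 321 [ 470.  -347.1] 12.8
198 297 319 [ 470.5 -351.2] 11.3
266 306 338 [ 474.8 -388.1] 17.3
271 305 338 [ 474.2 -391. ] 18.0
276 305 338 [ 474.2 -393.9] 18.0
281 305 338 [ 474.1 -396.8] 18.1
286 306 338 [ 474.7 -399.8] 17.6
291 306 338 [ 474.6 -402.8] 17.7
296 306 338 [ 474.6 -405.8] 17.8
301 306 338 [ 474.6 -408.8] 17.9
306 306 338 [ 474.6 -411.8] 17.9
311 307 338 [ 475.1 -414.9] 17.5
316 299 359 [ 470.5 -418. ] 33.9
321 301 328 [ 471.6 -421.2] 15.3
326 300 344 [ 471.  -424.3] 25.1
((21.55837631225586, 33.817256927490234), (59.8475227355957, 24.93646812438965), 85.91438293457031)
```

View pics/w3d.png

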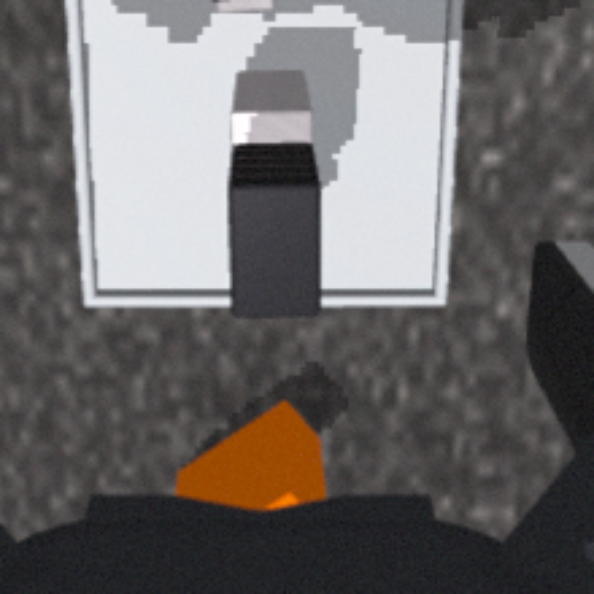

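The thick spacer is the one at y ≈ -0.404 (about 18 mm measured, against 15.7 and 12.4). I'll grasp it.

```bash
python3 -m jog '[[[4,-10,-20,1],[0,0,-22,0],[0,0,-20,0],[0,0,0,0],[0,0,0,0],[0,0,0,0],[0,0,0,0],[0,0,0,0]]]' 60 40; python3 -m jog '[[[0,0,0,0],[0,0,0,0],[0,0,0,0],[0,0,0,0],[0,0,0,0],[0,0,0,0],[0,0,0,0],[0,0,0,0]]]' 0 40
```

```text
t: 5.25
tcp_pos: [0.4838, -0.4052, 0.2189]
tool_rot: [1.0, 0.008, 0.0, 0.0]
force: [0.1, -0.6, -0.4]
finger_gap: 0.6
t: 6.25
tcp_pos: [0.4838, -0.4051, 0.2185]
tool_rot: [1.0, 0.008, -0.0, 0.0]
force: [-0.9, -0.1, 0.6]
finger_gap: 0.211
```

```bash
python3 -m jog '[[[0,0,10,0],[0,0,30,0],[0,0,35,0],[0,20,35,-1],[-2,45,2,-2],[-2,55,0,-2],[-2,55,0,-2],[-2,55,0,-1.8]]]'; python3 -m jog '[[[-2,50,0,0],[-2,40,0,0],[0,19,-20,0],[0,0,-30,0],[0,0,0,0],[0,0,0,0],[0,0,0,0],[0,0,0,0]]]'
python3 - <<'E'
from h import *
w=manip.camera_info('wrist');np.save('w4.npy',w,allow_pickle=True)
im=snap('wrist','w4')
cv2.imwrite('pics/w4c.png',cv2.resize(im[60:410,170:470,::-1],None,fx=1.7,fy=1.7,interpolation=cv2.INTER_CUBIC))
s=manip.sense();q=s['tool_rot'];print(np.degrees(2*np.arctan2(q[1],q[0])),s['tcp_pos'],s['force'])
E
```

```text
t: 7.25
tcp_pos: [0.4754, -0.1735, 0.3309]
tool_rot: [0.998, -0.07, 0.0, 0.0]
force: [0.8, 1.6, -1.9]
finger_gap: 0.216
t: 8.25
tcp_pos: [0.472, -0.0665, 0.2813]
tool_rot: [0.998, -0.069, 0.001, 0.0]
force: [0.7, 0.1, -1.9]
finger_gap: 0.215
-7.925392721383094 [ 0.47195458 -0.06641972  0.28112056] [ 0.03009214  0.00612898 -1.22724887]
```

View pics/w4c.png

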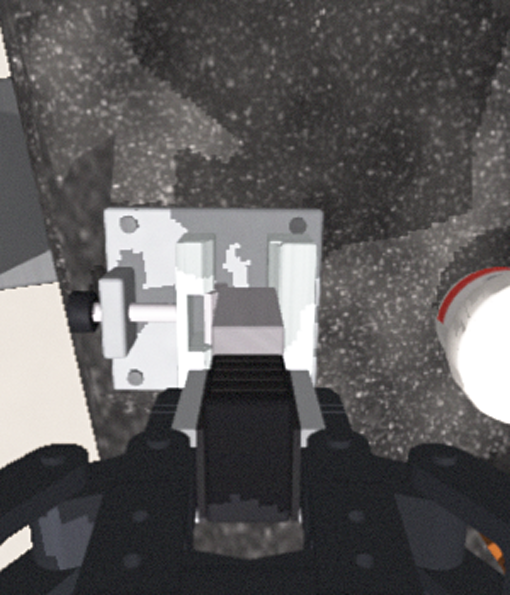

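The spacer hangs over the gap. Its lower front edge is at crop (217–280, 288), between the plate on the left and the fixed jaw on the right.

Run:
```python
from h import *
w=np.load('w4.npy',allow_pickle=True).item()
n=np.array([.9905,-.138]);t=np.array([.138,.9905])
for nm,x,y,z in[('footL',217,288,.0666),('footR',280,288,.0666),('fixtopN',284,242,.038),('lktopN',205,237,.038),('fixback',315,243,.038)]:
    p=onz(w,(170+x/1.7-.2,60+y/1.7-.2),z)[:2]*1000; print(nm,(p@n).round(1),(p@t).round(1))
```

```text
footL 467.6 21.6
footR 488.6 21.6
fixtopN 491.6 32.7
lktopN 461.8 34.6
fixback 503.3 32.3
```

```bash
python3 -m jog '[[[-0.5,0.5,-10,0],[0,0,-12,0],[0,0,-4,0],[0,0,-3,0],[0,0,-2,0],[0,0,-2,0],[0,0,-2,0],[0,0,-1,0]]]'; python3 -m jog '[[[0,0,-1,0],[0,0,-1,0],[0,0,-1,0],[0,0,-1,0],[0,0,0,0],[0,0,0,0],[0,0,0,0],[0,0,0,0]]]'
```

```text
t: 9.3
tcp_pos: [0.4711, -0.0655, 0.2444]
tool_rot: [0.998, -0.069, -0.0, -0.0]
force: [-1.0, -1.1, -2.2]
finger_gap: 0.216
t: 10.3
tcp_pos: [0.4711, -0.0656, 0.2404]
tool_rot: [0.998, -0.069, -0.0, -0.0]
force: [-1.0, 0.9, -3.0]
finger_gap: 0.219
```

```bash
python3 -m jog '[[[0,0,-1,0],[0,0,-1,0],[0,0,-1,0],[0,0,-1,0],[0,0,-1,0],[0,0,-1,0],[0,0,0,0],[0,0,0,0]]]'; python3 -m jog '[[[0,0,-1,0],[0,0,-1,0],[0,0,-1,0],[0,0,-1,0],[0,0,-1,0],[0,0,-1,0],[0,0,0,0],[0,0,0,0]]]'
```

```text
t: 11.3
tcp_pos: [0.4711, -0.0656, 0.2342]
tool_rot: [0.998, -0.069, -0.0, -0.0]
force: [-3.5, 0.6, -2.2]
finger_gap: 0.215
t: 12.3
tcp_pos: [0.4711, -0.0656, 0.2283]
tool_rot: [0.998, -0.069, -0.0, -0.0]
force: [-4.1, 1.0, -1.8]
finger_gap: 0.216
```

```bash
python3 -m jog '[[[-0.5,0,-1,0],[-0.5,0,-1,0],[0,0,-1,0],[0,0,-1,0],[0,0,-0.5,0],[0,0,0,0],[0,0,0,0],[0,0,0,0]]]'; python3 -m jog '[[[0,0,-0.5,0],[0,0,-0.5,0],[0,0,-0.5,0],[0,0,-0.5,0],[0,0,0,0],[0,0,0,0],[0,0,0,0],[0,0,0,0]]]'
```

```text
t: 13.3
tcp_pos: [0.4706, -0.0658, 0.2239]
tool_rot: [0.998, -0.069, 0.001, 0.0]
force: [-1.8, 0.6, -3.5]
finger_gap: 0.214
t: 14.3
tcp_pos: [0.4706, -0.0657, 0.2224]
tool_rot: [0.998, -0.069, 0.001, 0.0]
force: [-0.9, 0.7, 5.7]
finger_gap: 0.213
```

```bash
python3 -m jog '[[[0,0,0,0],[0,0,0,0],[0,0,0,0],[0,0,0,0],[0,0,0,0],[0,0,15,0],[0,0,35,0],[0,0,40,0]]]' 50; python3 -m jog '[[[0,-40,20,0],[0,-35,0,0],[0,0,0,0],[0,0,0,0],[0,0,0,0],[0,0,0,0],[0,0,0,0],[0,0,0,0]]]';  python3 - <<'E'
from h import *
w=manip.camera_info('wrist');np.save('w5.npy',w,allow_pickle=True)
im=snap('wrist','w5');b=snap('scene','s5')
R=np.array(w['R']);p=R@np.array([.472,-.066,.04])+w['t'];u=int(w['cx']+w['fx']*p[0]/p[2]);v=int(w['cy']+w['fy']*p[1]/p[2])
u0=max(u-75,0);v0=max(v-75,0);print(u0,v0,manip.sense()['force'])
A=cv2.resize(im[v0:v0+150,u0:u0+150],(400,400),interpolation=2);B=cv2.resize(b[290:410,190:310],(400,400),interpolation=2)
cv2.imwrite('pics/c5.png',np.hstack([A,B])[:,:,::-1])
E
```

```text
t: 15.3
tcp_pos: [0.47, -0.0656, 0.3133]
tool_rot: [0.998, -0.069, -0.0, -0.0]
force: [0.9, -0.6, -0.9]
finger_gap: 0.499
t: 16.3
tcp_pos: [0.4703, -0.1404, 0.3319]
tool_rot: [0.998, -0.069, -0.0, -0.0]
force: [0.6, -0.8, 0.3]
finger_gap: 0.499
228 63 [ 0.09706351  0.1848388  -0.19241637]
```

View pics/c5.png

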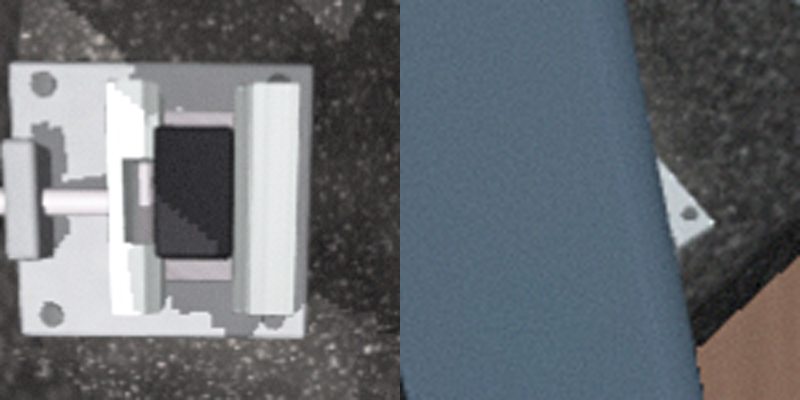

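```bash
python3 -c "
from station import manip
s=manip.sense();print(s['t'],s['force']);print(manip.sign_off())"
```

```text
16.4 [ 0.09706351  0.1848388  -0.19241637]
the job is handed in; nothing more can be done
None
```

The thick (19 mm) spacer fits: it is standing fully down in the gap, and I handed the job in at 16.4 s.

- **Choosing the spacer:** Wrist images put the gap at about 22–23 mm, just over the stated 22 mm maximum. That pointed to the thick spacer, so it was the only one I tried. The image measurements separated the three spacers (about 12.4, 15.7 and 18 mm).
- **Insertion:** It went past the flares and the plate with only about 3–4 N showing on the tool. It met the floor at the expected height with about 6 N.
- **Last checks:**
  - After release, the close view showed it upright, against the fixed jaw, in line, and about 1–2 mm from midway along the jaws.
  - Its grip measured 19 mm there, which confirms it is the thick one.
  - The force on the tool was back to about zero.
- **Not directly confirmed:**
  - I could not read how far the plate moved. With a gap of at most 22 mm, a 19 mm spacer must push it back at least 2 mm.
  - The last scene-camera view was blocked by the arm and told me nothing.
  - The gripper opening read 17.9 mm on the spacer (19 mm expected), so I relied on the images instead.

I did not touch the thin and middle spacers, which were standing on the tray, or the cup, dropper bottle, vial and look-alikes. I did not photograph the tray again at the end.

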